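# Dock a battery pack and close its keeper

### The job

Dock the loose battery pack for testing: slide it nose first up the sloping shoe of the dock until it is fully home and the two spring plungers have snapped into the notches in its sides. Then swing the keeper flap down over the pack until it is fully shut, with its tab behind the pack's rear rim. Do not knock the other things about.

Things in the scene. Friction and masses are not known exactly. Their poses are not given: they have to be found in the camera images.
- pack: Loose battery pack, 84 long (x) x 56 wide (y) x 46 mm high (z), 0.35 kg: ribbed grey shell on a black foot 12 mm high. Origin: centre of its underside; +x is its nose (end face with four contact slots). The flat sides of the shell, z 12 to 46 mm, are to grip. Across the rear edge of its top runs a rim, 3 mm higher. Lies foot down on the table.
- pack_channel (a point): Mouth of the channel in the pack's foot, at the nose, 42 mm ahead of the pack's origin and 6 mm up. The channel runs the whole length along x, takes the T rail, is 40 mm wide and 12 mm high inside, open below between two lips 4 mm thick and 26 mm apart. A V notch for a plunger is in each side of the foot, 24 mm behind the nose.
- shoe: The dock's shoe: a flat deck 90 mm wide on a fixed wedge housing, rising at 30 degrees away from the robot. x points up the slope (the way the pack slides), z square out of the deck. Origin: on the deck surface where the pack's origin lies when home; the axes of pack and shoe then coincide. Deck from x = -95 mm to the face of a black tower, 50 mm high, at x = +43 mm (end stop, 1 mm past home).
- rail_tip (a point): Tip of the shoe's T rail, 8 mm down the slope from the shoe's origin, 7.5 mm above the deck. The rail runs from here up to the tower; head 37 mm wide, 6 to 10 mm above the deck, tapered over its first 18 mm; stem 20 mm wide. With its origin 52 mm or more down the slope from the shoe's the pack is clear of the rail and can be set down on the deck, then slid up.
- plunger_left (a joint): Travel (m) of the spring ball plunger in the low block (14 mm high) left of the rail, 9 to 27 mm up the slope from the shoe's origin, 31 mm from the middle. 0 = sprung out (into the notch, or no pack there), about 0.003 = pushed back by the pack's side just before home. 6 to 10 N along the slope pushes the pack past both.
- plunger_right (a joint): The same for the plunger right of the rail.
- flap (a joint): Angle (rad) of the steel keeper flap hinged across the tower's top: 0 = shut, parallel to the deck over the pack; 2.1 = upright; more (to 2.6) = leaning back from the robot, as at the start. Friction holds it near upright; tipped about 30 degrees towards the robot it falls shut. Plate 40 mm wide, 4 thick; tab 99 to 104 mm from the hinge, 19 mm long. If the pack is not home it stays above 0.1.
- flap_hinge (a point): Middle of the flap's hinge axis, which is parallel to the shoe's y; 55 mm along x and 58 mm along z of the shoe.
- flap_lip (a point): Middle of the black thumb lip at the flap's free end, 112 mm from the hinge. The lip is 40 mm wide, 9 mm thick and 19 mm long (17 mm of it beyond the tab), and can be pushed, or pinched across its thickness.
- screw_tin: Bystander: round open tin of screws, 66 mm across, 24 mm high. Origin: centre of its underside.
- tape_black: Bystander: small roll of black tape lying flat, 55 mm across, 19 mm high. Origin: centre of its underside.
- tape_cassette: Bystander: white label tape cassette, 46 x 62 x 18 mm. Origin: centre of its underside.
- collar: Bystander: clear plastic collar, 34 mm across, 22 mm high. Origin: centre of its underside.
Things that resemble listed ones, but are neither listed nor needed, are in the scene too. What is shaped like the pack but turquoise is not meant.

How it is judged:
On the way, in this order (a step that is already met when the one before it is completed fails the run):
1. the pack is home on the rail, with both plungers in its notches and the flap still open (x of pack in the frame of shoe between -0.002 and 0.002 m and y of pack in the frame of shoe between -0.003 and 0.003 m and z of pack in the frame of shoe between -0.003 and 0.004 m and value of joint each of plunger_left, plunger_right below 0.002 m and value of joint flap above 0.3 rad), for 0.2 s.
2. the flap is shut (value of joint flap below 0.05 rad), for 0.2 s.
At the end, for the whole second after the job is handed in: The pack rests home on the shoe (within 2 mm along the slope, 3 mm across it, 4 mm above the deck, 0.08 rad), both plungers are sprung out into its notches (within 2 mm of fully out), and the flap is shut (below 0.05 rad) over it (x of pack in the frame of shoe between -0.002 and 0.002 m and y of pack in the frame of shoe between -0.003 and 0.003 m and z of pack in the frame of shoe between -0.003 and 0.004 m and angle between the x axis of pack and the x axis of shoe, either way round below 0.08 rad and value of joint each of plunger_left, plunger_right below 0.002 m and value of joint flap below 0.05 rad and linear speed of pack below 0.01 m/s); the robot touches nothing.
It fails at once if the screw tin, black tape, cassette or collar is shifted by more than 30 mm (distance of any of screw_tin, tape_black, tape_cassette, collar from where it was at the start of the episode above 0.03 m).
It also fails if it takes over 64 s, if anything falls off the work surface, if the arm or the gripper's body presses on something with over 40 N, if the wrist force passes 120 N, or if a joint passes its speed limit or range.

### The arm

A 6-joint arm with a two-finger parallel gripper is mounted at the origin on a cart in front of the work surface, level with it; the furniture and walls round the work are solid. World frame = base frame: x ahead of the robot, y to its left, z up, the work surface at z = 0. Lengths are in m, angles in rad, forces in N, time in s.
With the tool pointing down it reaches from about 0.25 to 0.775 m from the base axis. Payload 4 kg.
Tool frame: the origin (TCP) lies at the very end of the fingers, on their centre line; the grasp point (between the pads) lies manip.hold_point_z behind it (manip.hold_point_z is the distance from the TCP to the grasp point, in m); z points along the fingers, y is the line along which they close (so a half turn about z gives the same grasp; the last joint's range is limited). The gripper opens to 94 mm and grips with 3 to 60 N. Pads are 16 mm wide; open, the fingers measure 119 mm over their backs; the gripper's body (75 mm by 177 mm) begins 78 mm behind the grasp point.
Start: joints at [1.036, 0.087, 1.371, -0, 1.684, -0.103], TCP at [0.23, 0.5, 0.206] pointing down, gripper open.
Joint ranges: [-3.1, 3.1], [-0.76, 2.03], [0.27, 2.55], [-1.08, 4.22], [0.17, 2.65], [-2.57, 2.57]. Speed limits (rad/s): [2.79, 2.79, 3.14, 3.14, 3.14, 3.14].

### API

Orientations are given as a 3x3 rotation matrix whose columns are the frame's x, y, z axes.
In Python, from rig import telemetry, eyes, workorder, manip gives the robot as it stands.
- The arm moves only by the tool play_rows, never from a script. Its argument "plan" is a list of rows, each a list of 4 numbers: the shift along the tool's x, y, z in cm, then the turn about the tool's z in rad. A call has 1 to 20 rows; each row is the pose to reach, as a shift and turn from the pose commanded when the call began, along the tool's axes at that moment; what a row does not reach only later rows make up. A row lasts 1/8 s, in which the tool goes at most 62.5 mm and 10.7 degrees, less where a joint would pass 70% of its speed; a pose out of reach is approached as far as the arm can. A call with a gripper value outside its range is refused whole. "hand" is the opening, from -1 (shut) to 1 (fully open), set as the call begins (left out, the last holds). The fingers move at their own pace and stop on an object; the grip force is fixed at half the most. Time passes only in rows, so rows that repeat a pose let the fingers close. It gives the time, the measured TCP pose, the force, the opening and the grip force at its end, in the units of the state.
- telemetry.sense(): the state, without advancing time (a new reading comes with each control period).
- eyes.grab_frame(name): name is "scene" or "top" or "wrist"; returns a dict with "pixels" (400x640x3 uint8, red, green, blue), "range_z" (400x640 float32, m along the optical axis (not along the pixel's ray), 0 where there is no reading), "fx", "fy", "cx", "cy" (pixels), "D" ([k1, k2, p1, p2, k3] as OpenCV has them; the pictures are not rectified), "extrinsics" (4x4, takes a point from world to camera coordinates); the wrist camera has in their place "T_tool_cam" (4x4, takes a point from camera to tool coordinates, whose origin is the TCP and whose axes are the flange's). Camera axes: x right, y up, looking along -z (the intrinsics and any distortion apply to the point x, -y, -z); pixel columns grow to the right and rows downward; lengths in m; the calibration is good to about 2 mm. A picture is of the moment at which its call begins: read the wrist's pose just before it.
- workorder.hand_in(): hands the job in; it is judged then, once.
The state is a dict: "t": time; "joint_positions": joint angles; "qvel": joint speeds; "joint_torque": joint torques, N m; "ee_pos": TCP position; "eef_rot": TCP orientation; "contact_force": force on the tool from outside, world axes, zero at the start; "moment": the same for the moment, N m; "opening": finger opening in m; "finger_force": force on a finger pad.
Only numpy, scipy, OpenCV 4.12 (cv2) and the standard library are available. Lean on these libraries where they do the work, as an engineer would, in place of code of your own. Each camera call takes 0.05 s, during which the arm holds its last target. There are 200 camera calls.

## Working session

There is one attempt and no reset: what is moved stays moved. The work goes in short steps, Python scripts to look and compute and a tool call to move; the robot and the scene stay as the last step left them, time stands still between calls to the robot, and variables do not carry over. Pictures are saved under pics/ and viewed, at most 10 in all, crops included, and the job is handed in when it is done.

Besides the shell and the picture viewer there is one more tool, called after "Emit:" as name([rows], argument=value, ...), one row to a line, values as JSON. play_rows: Moves the arm, as the interface text tells. Its arguments: {"type":"object","properties":{"plan":{"type":"array"},"hand":{"type":"number"}},"required":["plan"]}

```bash
ls; mkdir -p pics
cat > h.py <<'E'
import numpy as np, cv2, pickle
from rig import telemetry, eyes, workorder, manip
def grab(n):
    s=telemetry.sense(); f=eyes.grab_frame(n); f['s']=s
    if n=='wrist':
        T=np.eye(4);T[:3,:3]=s['eef_rot'];T[:3,3]=s['ee_pos']; f['Twc']=T@np.array(f['T_tool_cam'])
    else: f['Twc']=np.linalg.inv(np.array(f['extrinsics']))
    return f
def cloud(f):
    h,w=f['range_z'].shape
    K=np.array([[f['fx'],0,f['cx']],[0,f['fy'],f['cy']],[0,0,1.]])
    u,v=np.meshgrid(np.arange(w),np.arange(h))
    p=cv2.undistortPoints(np.stack([u,v],-1).reshape(-1,1,2).astype(np.float64),K,np.array(f['D'],float)).reshape(h,w,2)
    d=f['range_z']; c=np.stack([p[...,0]*d,-p[...,1]*d,-d],-1)
    P=c@f['Twc'][:3,:3].T+f['Twc'][:3,3]; P[d<=0]=np.nan
    return P
def save(f,n): cv2.imwrite('pics/'+n,f['pixels'][...,::-1])
E
python3 - <<'E'
from h import *
fs={n:grab(n) for n in('scene','top')}
pickle.dump(fs,open('f0.pkl','wb'))
for n in fs: save(fs[n],n+'0.png')
s=telemetry.sense();print(s, manip.hold_point_z, [a for a in dir(manip) if a[0]!='_'])
E
```

```text
pics
{'t': 0.1, 'joint_positions': array([ 1.03588368e+00,  8.78822219e-02,  1.37206714e+00, -1.73145390e-05,
        1.68359794e+00, -1.03125871e-01]), 'qvel': array([ 0.00023477, -0.00084642, -0.00214075, -0.00041647,  0.00048648,
        0.00077512]), 'joint_torque': array([ 1.99107417e-03, -3.41253662e+01, -3.03301048e+01,  7.19240913e-02,
        3.04007228e-02, -9.73984038e-05]), 'ee_pos': array([0.22994697, 0.49909257, 0.20443886]), 'eef_rot': array([[-9.08218544e-01,  4.18495058e-01, -9.81612219e-04],
       [ 4.18496168e-01,  9.08216989e-01, -1.69038066e-03],
       [ 1.84100942e-04, -1.94603601e-03, -9.99998090e-01]]), 'contact_force': array([-0.30132376, -1.14327188,  0.04812894]), 'moment': array([-0.00723854, -0.00155354, -0.02610886]), 'finger_force': 0.0, 'opening': 0.09389448384165489} 0.0188 ['Unreachable', 'hold_point_z']
```

View pics/scene0.png

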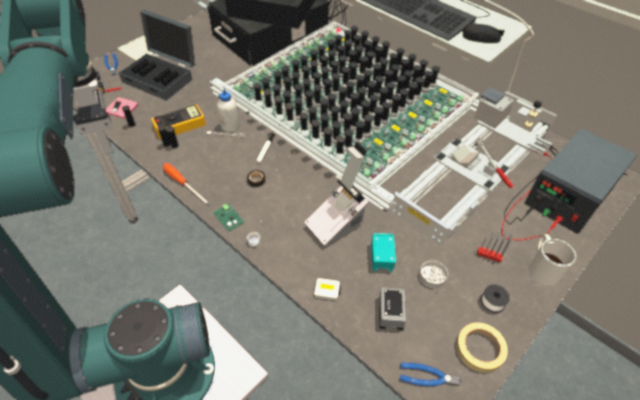

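View pics/top0.png

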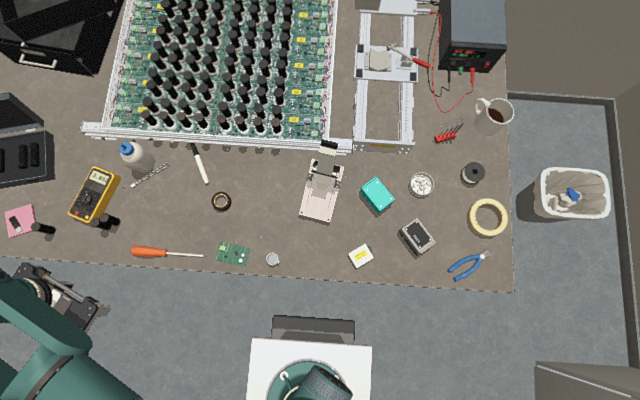

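Candidates for the pack: the grey box at top (418,237) / scene (393,309), and the turquoise box at top (378,194), which the task excludes. I choose the grey one. The shoe is at top (320,195), with the flap leaning back at (329,147). A close crop will check this.

Run:
```python
from h import *
fs=pickle.load(open('f0.pkl','rb'))
t=fs['top'];s=fs['scene']
a=t['pixels'][205:270,385:450];b=t['pixels'][135:230,285:365];c=s['pixels'][280:340,365:425];d=s['pixels'][140:250,295:395]
r=lambda x:cv2.resize(x,(390,290),interpolation=cv2.INTER_CUBIC)
r=lambda x:cv2.copyMakeBorder(cv2.resize(x,None,fx=290/x.shape[0],fy=290/x.shape[0],interpolation=cv2.INTER_CUBIC),0,0,0,390-int(round(x.shape[1]*290/x.shape[0])),cv2.BORDER_CONSTANT)
cv2.imwrite('pics/crop.png',np.vstack([np.hstack([r(a),r(b)]),np.hstack([r(c),r(d)])])[...,::-1])
P=cloud(t); np.set_printoptions(precision=4,suppress=True)
print(t['Twc'][:3,3],P[237,418],P[194,378])
m=(P[...,2]>.03)&(P[...,2]<.07);m[:205]=0;m[270:]=0;m[:,:390]=0;m[:,445:]=0
print(m.sum(),np.percentile(P[m][:,2],[1,10,50,90,99]))
m2=m&(P[...,2]>.042)
q=P[m2]; print(cv2.minAreaRect(q[:,:2].astype(np.float32)*1000))
for nm,(u,v) in dict(tin=(421,185),cas=(361,256),tb=(222,201),col=(272,258),tb2=(473,173)).items(): print(nm,P[v,u])
# heights along shoe centre
for v in range(135,225,3): print(v,P[v,[308,316,320,325,330]].round(3).tolist())
```

```text
[ 0.2793 -0.0027  1.13  ] [ 0.4396 -0.2659  0.0411] [ 0.5491 -0.1532  0.0474]
676 [0.0323 0.041  0.0445 0.0472 0.0494]
((443.7637634277344, -265.78985595703125), (84.16578674316406, 56.510311126708984), 39.253971099853516)
tin [ 0.5942 -0.2802  0.0077]
cas [ 0.38   -0.1174  0.021 ]
tb [ 0.5099  0.2826 -0.0042]
col [ 0.3594  0.1251 -0.0041]
tb2 [ 0.6317 -0.4189  0.0354]
135 [[0.704, 0.05, 0.053], [0.702, 0.028, 0.062], [0.706, 0.017, 0.054], [0.708, 0.003, 0.051], [0.73, -0.012, -0.001]]
138 [[0.694, 0.05, 0.056], [0.697, 0.027, 0.054], [0.697, 0.016, 0.055], [0.699, 0.002, 0.053], [0.702, -0.012, 0.047]]
141 [[0.679, 0.048, 0.073], [0.68, 0.026, 0.073], [0.68, 0.015, 0.076], [0.611, 0.001, 0.261], [0.611, -0.011, 0.261]]
144 [[0.679, 0.048, 0.05], [0.679, 0.026, 0.053], [0.607, 0.012, 0.249], [0.605, 0.0, 0.258], [nan, nan, nan]]
147 [[0.674, 0.048, 0.039], [0.675, 0.026, 0.041], [0.601, 0.011, 0.246], [0.601, -0.0, 0.247], [nan, nan, nan]]
150 [[0.669, 0.048, 0.027], [0.67, 0.025, 0.029], [0.592, 0.011, 0.252], [0.593, -0.001, 0.249], [0.595, -0.012, 0.247]]
153 [[0.669, 0.049, 0.0]
[... 2167 characters left out ...]
 [0.502, 0.013, 0.042], [0.504, 0.003, 0.038], [0.504, -0.011, 0.041], [0.505, -0.025, 0.042]]
210 [[0.494, 0.035, 0.031], [0.495, 0.013, 0.037], [0.496, 0.002, 0.036], [0.496, -0.012, 0.04], [0.497, -0.025, 0.042]]
213 [[0.487, 0.034, 0.028], [0.488, 0.012, 0.029], [0.489, 0.001, 0.03], [0.489, -0.012, 0.032], [0.49, -0.026, 0.031]]
216 [[0.479, 0.034, 0.023], [0.48, 0.012, 0.024], [0.48, 0.001, 0.028], [0.481, -0.013, 0.029], [0.482, -0.026, 0.032]]
219 [[0.474, 0.034, 0.001], [0.476, 0.012, 0.004], [0.473, 0.0, 0.022], [0.473, -0.013, 0.028], [0.475, -0.027, 0.025]]
222 [[0.466, 0.033, -0.001], [0.468, 0.011, -0.004], [0.469, -0.0, -0.003], [0.469, -0.014, 0.001], [0.471, -0.028, -0.003]]
```

View pics/crop.png

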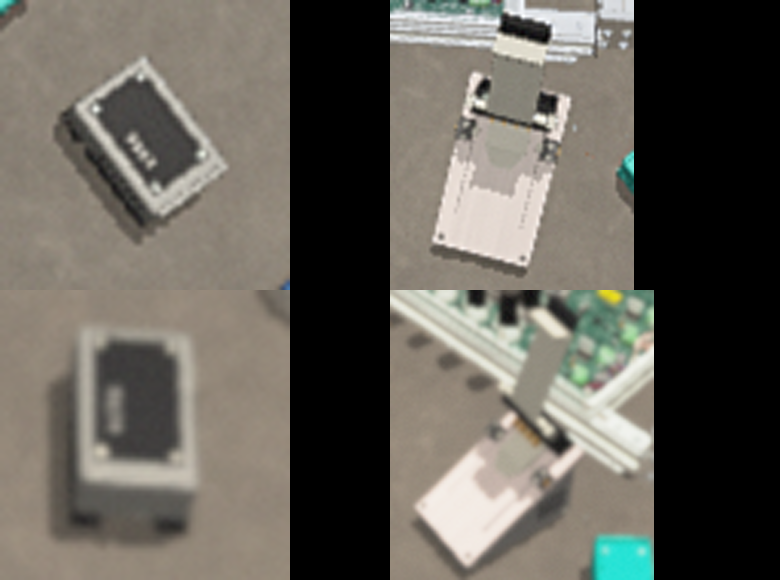

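The pack is the grey box with the black label; the scene crop shows one plain end with the channel mouth, at about scene (393,325). The flap leans back above the white shoe. I still need the nose direction from the wrist camera and a fit of the shoe frame.

```bash
cat >> h.py <<'E'
np.set_printoptions(precision=4,suppress=True)
E
python3 - <<'E'
from h import *
fs=pickle.load(open('f0.pkl','rb'))
f=grab('wrist');print(np.array(f['T_tool_cam']),f['fx'],telemetry.sense()['t'])
def plane(q):
    c=q.mean(0);
    for _ in range(5):
        n=np.linalg.svd(q-c,full_matrices=False)[2][2]; d=(q-c)@n; q=q[abs(d)<max(.003,2*d.std())] if _<4 else q; c=q.mean(0)
    return n*np.sign(n[2]),c,d.std(),len(q)
for n in('top','scene'):
    P=cloud(fs[n]); 
    # table offset nearby
    a=(abs(P[...,0]-.43)<.03)&(abs(P[...,1]-.03)<.04); print(n,'table z',np.nanmedian(P[a][:,2]))
    m=(P[...,0]>.475)&(P[...,0]<.535)&(abs(P[...,1]-.005)<.06)&(P[...,2]>.015)&(P[...,2]<.08)
    N,c,sd,k=plane(P[m]); print('plane',N,c,sd,k,'tilt',np.degrees(np.arccos(N[2])),'yaw',np.degrees(np.arctan2(-N[1],-N[0])))
    dd=np.abs((P-c)@N)<.006
    m=dd&(P[...,0]>.44)&(P[...,0]<.54)&(abs(P[...,1]-.005)<.08)&(P[...,2]>.012)
    q=P[m]; 
    # edges: per height-slice extents
    x=np.array([-N[0],-N[1],0]);x/=np.linalg.norm(x);t=np.arccos(N[2])
    X=x*np.cos(t)+np.array([0,0,np.sin(t)]);Y=np.cross(N,X)
    l=np.stack([(q-c)@X,(q-c)@Y],1); print('rect',cv2.minAreaRect((l*1000).astype(np.float32)),'in-plane x yaw',X)
    for s in np.arange(-40,45,10):
        w=l[abs(l[:,0]*1000-s)<5]; 
        if len(w): print(s,(np.percentile(w[:,1],[1,99])*1000).round(1))
    print('xlow',np.percentile(l[:,0],[0,1,2]))
E
```

```text
[[ 0.001   0.9607  0.2777  0.0817]
 [ 1.     -0.0011  0.0003  0.0011]
 [ 0.0006  0.2777 -0.9607 -0.1789]
 [ 0.      0.      0.      1.    ]] 340.796358081279 0.15
top table z -0.001542524819057478
plane [-0.4942  0.0879  0.8649] [0.5063 0.0095 0.04  ] 0.0015783578374206882 690 tilt 30.12626376730634 yaw -10.081498432307407
rect ((5.180717468261719, 1.1903152465820312), (90.0420150756836, 86.22843170166016), 89.61483001708984) in-plane x yaw [ 0.8516 -0.1514  0.5019]
-40 [-40.   45.5]
-30 [-42.3  43.9]
-20 [-42.3  45.5]
-10 [-42.3  44.7]
0 [-42.5  45.1]
10 [-42.5  44.2]
20 [-41.9  45.4]
30 [-43.3  43.5]
40 [-43.1  15. ]
xlow [-0.0379 -0.0362 -0.0356]
scene table z -0.0030676836620487924
plane [-0.4943  0.0978  0.8638] [0.5064 0.0051 0.0389] 0.001742097363806961 696 tilt 30.257391090119505 yaw -11.189216946673783
rect ((5.16796875, 2.8669891357421875), (85.12745666503906, 93.48527526855469), 0.792944073677063) in-plane x yaw [ 0.8474 -0.1676  0.5039]
-40 [-30.9  43.6]
-30 [-42.4  46.8]
-20 [-43.1  44.9]
-10 [-41.4  45.3]
0 [-42.3  45.8]
10 [-42.1  46.3]
20 [-41.9  47.7]
30 [-42.9  42.2]
40 [-41.9  13.3]
xlow [-0.0375 -0.0357 -0.035 ]
```

Emit:
play_rows([
  [0,0,-6,0.17],
  [0,0,-12,0.34],
])

```text
t: 0.4
ee_pos: [0.2297, 0.4987, 0.3249]
eef_rot: [[-0.713, 0.701, -0.002], [0.701, 0.713, -0.004], [-0.001, -0.004, -1.0]]
contact_force: [0.6, 1.4, 0.8]
opening: 0.0938
finger_force: 0.0
```

Emit:
play_rows([
  [-5,-2.9,0,0.12],
  [-10,-5.8,0,0.24],
  [-15,-8.7,0,0.36],
  [-20,-11.5,1,0.48],
  [-25,-14.4,2,0.6],
  [-30,-17.3,3,0.72],
  [-35,-20.1,4,0.84],
  [-40,-23,5,0.96],
  [-45,-25.8,6,1.08],
  [-50,-28.7,7,1.2],
  [-55,-31.6,8,1.32],
  [-60,-34.4,9,1.44],
  [-65,-37.3,11,1.56],
  [-68.9,-39.5,12.5,1.68],
  [-68.9,-39.5,12.5,1.68],
  [-68.9,-39.5,12.5,1.68],
])

```text
t: 2.4
ee_pos: [0.4483, -0.2635, 0.2004]
eef_rot: [[0.771, 0.637, -0.0], [0.637, -0.771, 0.001], [0.0, -0.001, -1.0]]
contact_force: [-0.0, 0.3, 0.2]
opening: 0.094
finger_force: 0.0
```

Run:
```python
from h import *
f=grab('wrist');pickle.dump(f,open('f1.pkl','wb'));save(f,'w1.png')
print(f['s']['t'],f['s']['ee_pos'],f['s']['eef_rot'],f['s']['joint_positions'])
P=cloud(f);print('table',np.nanmedian(P[abs(P[...,2])<.012][:,2]))
m=(P[...,2]>.037)&(P[...,2]<.056)&(np.hypot(P[...,0]-.444,P[...,1]+.266)<.065)
q=P[m];r=cv2.minAreaRect(q[:,:2].astype(np.float32)*1000);print(r)
a=np.radians(39.25);e=np.array([np.cos(a),np.sin(a)]);l=(q[:,:2]-[.444,-.266])@e
for s in np.arange(-.044,.045,.004):
    w=abs(l-s)<.002
    if w.sum():print(round(s,3),w.sum(),np.median(q[w][:,2]).round(4))
```

```text
2.4 [ 0.4483 -0.2635  0.2004] [[ 0.7709  0.6369 -0.0004]
 [ 0.6369 -0.7709  0.001 ]
 [ 0.0003 -0.0011 -1.    ]] [-0.6409  0.0221  1.4491  0.0006  1.6714  0.2394]
table -0.0002605085832830534
((446.4721374511719, -265.60406494140625), (83.63822937011719, 56.73617172241211), 39.232540130615234)
-0.04 72 0.0484
-0.036 241 0.0474
-0.032 205 0.0457
-0.028 181 0.0459
-0.024 200 0.0461
-0.02 201 0.0461
-0.016 198 0.046
-0.012 195 0.0461
-0.008 212 0.0461
-0.004 218 0.0461
0.0 205 0.0461
0.004 203 0.046
0.008 208 0.0461
0.012 219 0.0461
0.016 216 0.046
0.02 225 0.046
0.024 223 0.046
0.028 222 0.0461
0.032 227 0.0461
0.036 237 0.0461
0.04 250 0.0457
0.044 144 0.0434
```

View pics/w1.png

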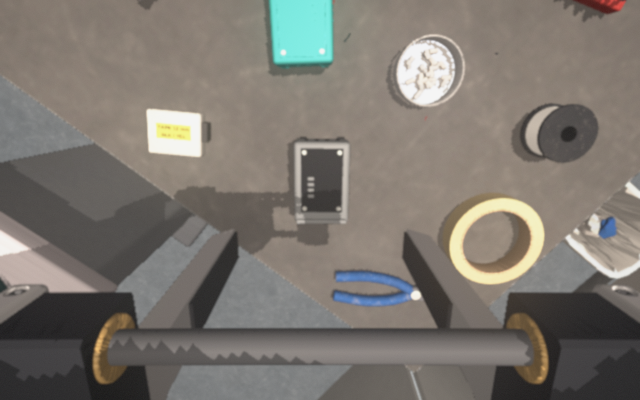

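The rim (46→48.4 mm) is at the bottom end, pixel (321,218), so the nose is the top end at (321,143), with yaw 39.2°. I'll descend to grasp.

Emit:
play_rows([
  [-1.1,0,4,0.006],
  [-1.1,0,8,0.006],
  [-1.1,0,12,0.006],
  [-1.1,0,14,0.006],
  [-1.1,0,14,0.006],
], hand=1)

```text
t: 3.08
ee_pos: [0.4393, -0.2691, 0.0597]
eef_rot: [[0.774, 0.633, -0.002], [0.633, -0.774, 0.002], [-0.0, -0.002, -1.0]]
contact_force: [0.3, 0.3, -0.0]
opening: 0.094
finger_force: 0.0
```

Run:
```python
from h import *
s=telemetry.sense();R=s['eef_rot'];a=np.radians(39.24);e=np.array([np.cos(a),np.sin(a),0])
t=np.array([.446,-.2657,.013])-.008*e
print(s['ee_pos'],(R.T@(t-s['ee_pos']))*100,np.degrees(np.arctan2(R[1,0],R[0,0])))
```

```text
[ 0.4393 -0.2691  0.0597] [-0.0644  0.1707  4.6732] 39.30423002566401
```

Emit:
play_rows([
  [0,0.1,2.5,0],
  [0,0.1,4.7,0],
  [0,0.1,4.7,0],
])

```text
t: 3.45
ee_pos: [0.4406, -0.271, 0.0139]
eef_rot: [[0.774, 0.633, -0.0], [0.633, -0.774, 0.001], [0.0, -0.001, -1.0]]
contact_force: [-0.7, -0.4, -0.1]
opening: 0.0939
finger_force: 0.0
```

Emit:
play_rows([
  [0,0,0,0],
  [0,0,0,0],
  [0,0,0,0],
  [0,0,0,0],
  [0,0,0,0],
  [0,0,0,0],
  [0,0,0,0],
], hand=-1)

```text
t: 4.32
ee_pos: [0.4406, -0.2717, 0.0138]
eef_rot: [[0.775, 0.632, -0.0], [0.632, -0.775, 0.0], [0.0, -0.0, -1.0]]
contact_force: [-1.7, 2.1, 4.9]
opening: 0.056
finger_force: 30.0
```

Emit:
play_rows([
  [0,0,-3,0],
  [0,0,-7,0],
  [0,0,-12,0],
  [0,0,-15,0],
  [0,0,-15,0],
])

```text
t: 4.95
ee_pos: [0.4419, -0.2729, 0.1652]
eef_rot: [[0.775, 0.632, 0.004], [0.632, -0.775, -0.003], [0.001, 0.005, -1.0]]
contact_force: [0.5, 0.6, -4.1]
opening: 0.056
finger_force: 30.0
```

Emit:
play_rows([
  [3,-2.8,0,0.12],
  [6,-5.6,0,0.24],
  [9,-8.4,0,0.36],
  [12,-11.2,0,0.48],
  [15,-14,0,0.6],
  [18,-16.8,0,0.72],
  [20,-18.8,0,0.82],
  [21.2,-20,0,0.87],
  [21.2,-20,0,0.87],
  [21.2,-20,0,0.87],
  [21.2,-20,0,0.87],
])

```text
t: 6.32
ee_pos: [0.4784, 0.0163, 0.1628]
eef_rot: [[0.983, -0.186, -0.001], [-0.186, -0.983, -0.0], [-0.001, 0.0, -1.0]]
contact_force: [0.3, -0.4, -3.7]
opening: 0.0557
finger_force: 30.0
```

Run:
```python
from h import *
f=grab('wrist');pickle.dump(f,open('f2.pkl','wb'));save(f,'w2.png')
s=f['s'];print(s['t'],s['ee_pos'],s['eef_rot'],s['joint_positions'])
```

```text
6.325 [0.4784 0.0163 0.1628] [[ 0.9825 -0.186  -0.0011]
 [-0.186  -0.9825 -0.0002]
 [-0.001   0.0004 -1.    ]] [-0.0843 -0.0594  1.6037 -0.0003  1.5984  1.6736]
```

View pics/w2.png

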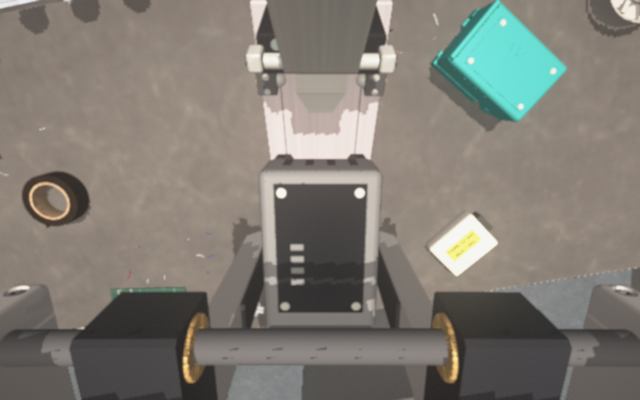

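The pack is held level with its nose at (320,160). The rail tip is near (322,105), the plunger blocks at (265,85) and (375,85), and the hinge ends at (258,62) and (393,62). The next step measures pack and shoe in this one camera.

Run:
```python
from h import *
f=pickle.load(open('f2.pkl','rb'));P=cloud(f)
# held pack
m=np.zeros(P.shape[:2],bool);m[165:310,262:382]=1
z0=np.nanmedian(P[200:300,290:350,2]);print('top z',z0)
m&=abs(P[...,2]-z0)<.008
q=P[m];print('pack rect',cv2.minAreaRect(q[:,:2].astype(np.float32)*1000))
for v in range(170,312,20): print(v,P[v,320].round(4))
# deck
m=np.zeros(P.shape[:2],bool);m[100:155,270:285]=1;m[100:155,358:372]=1
q=P[m];q=q[np.isfinite(q[:,0])&(q[:,2]>.03)]
for _ in range(4):
    c=q.mean(0);N=np.linalg.svd(q-c)[2][2];N*=np.sign(N[2]);d=(q-c)@N;q=q[abs(d)<.004]
print('deck',N,c,d.std(),len(q),'tilt',np.degrees(np.arccos(N[2])),'yaw',np.degrees(np.arctan2(-N[1],-N[0])))
# deck edges per row
x=np.array([-N[0],-N[1],0]);x/=np.linalg.norm(x)
D=abs((P-c)@N)<.005
E=[]
for v in range(108,156,4):
    u=np.where(D[v,240:400])[0]+240
    if len(u): E.append((P[v,u[0]],P[v,u[-1]])); print(v,u[0],u[-1],E[-1][0].round(4),E[-1][1].round(4))
L=np.array([e[0][:2] for e in E]);Rr=np.array([e[1][:2] for e in E])
for A in(L,Rr): print(cv2.fitLine((A*1000).astype(np.float32),cv2.DIST_HUBER,0,.01,.01).ravel())
for uv in [(258,60),(250,60),(393,60),(385,60),(320,95),(320,100),(320,90),(322,105),(320,40),(320,60),(320,70)]: print(uv,P[uv[1],uv[0]])
```

```text
top z 0.19506720270741815
pack rect ((491.9012756347656, 14.122701644897461), (58.472747802734375, 72.18156433105469), 79.41731262207031)
170 [0.5271 0.0082 0.1929]
190 [0.5186 0.0098 0.1951]
210 [0.5091 0.0116 0.1942]
230 [0.4996 0.0134 0.1946]
250 [0.4898 0.0153 0.1949]
270 [0.4796 0.0172 0.1949]
290 [0.4692 0.0191 0.1953]
310 [0.4578 0.0213 0.1948]
deck [-0.4962  0.0961  0.8629] [0.5327 0.0078 0.0555] 0.0005623466284573481 1493 tilt 30.35745290183599 yaw -10.956626240756695
108 264 377 [0.5573 0.0474 0.0642] [ 0.5409 -0.04    0.0648]
112 265 377 [0.5542 0.0475 0.0629] [ 0.5376 -0.0402  0.0611]
116 265 376 [0.5511 0.0487 0.0599] [ 0.5347 -0.0388  0.0623]
120 266 375 [0.5478 0.0488 0.0592] [ 0.5316 -0.0379  0.0601]
124 266 375 [0.5446 0.05   0.056 ] [ 0.528  -0.038   0.0562]
128 267 374 [0.5413 0.05   0.0556] [ 0.5249 -0.0367  0.056 ]
132 268 374 [0.5378 0.0504 0.0532] [ 0.5214 -0.0366  0.0534]
136 268 373 [0.5344 0.0514 0.0515] [ 0.518  -0.0356  0.0517]
140 269 373 [0.5307 0.0517 0.0492] [ 0.5142 -0.0355  0.0484]
144 269 372 [0.5272 0.0529 0.0469] [ 0.5109 -0.0343  0.048 ]
148 270 371 [0.5235 0.0531 0.0454] [ 0.5072 -0.0333  0.045 ]
152 270 371 [0.5199 0.0541 0.0438] [ 0.5032 -0.0331  0.0423]
[  0.9835  -0.1811 536.1281  50.9959]
[  0.9825  -0.1861 523.1861 -36.6697]
(258, 60) [0.5816 0.0306 0.1521]
(250, 60) [0.5822 0.0346 0.1528]
(393, 60) [ 0.5686 -0.0382  0.1517]
(385, 60) [ 0.5694 -0.0342  0.1512]
(320, 95) [0.5588 0.0022 0.0819]
(320, 100) [0.5553 0.0029 0.0798]
(320, 90) [0.5621 0.0016 0.0843]
(322, 105) [0.5515 0.0021 0.0776]
(320, 40) [ 0.581  -0.0019  0.1798]
(320, 60) [ 0.5747 -0.0007  0.1626]
(320, 70) [ 0.571  -0.      0.1506]
```

Pack and shoe line up: lateral offset about 0.2 mm, yaws within 0.2°. Lowering so the deck tips the nose up in the grip.

Emit:
play_rows([
  [0.2,0,3,0],
  [0.2,0,6,0],
  [0.2,0,8.5,0],
  [0.2,0,9.2,0],
  [0.2,0,9.2,0],
])

```text
t: 7.0
ee_pos: [0.4807, 0.0164, 0.0716]
eef_rot: [[0.983, -0.186, -0.0], [-0.186, -0.983, 0.0], [-0.0, -0.0, -1.0]]
contact_force: [0.8, -0.1, -3.0]
opening: 0.0559
finger_force: 30.0
```

Emit:
play_rows([
  [0,0,0.3,0],
  [0,0,0.6,0],
  [0,0,0.9,0],
  [0,0,0.9,0],
])

```text
t: 7.5
ee_pos: [0.4812, 0.0168, 0.0652]
eef_rot: [[0.983, -0.185, 0.002], [-0.185, -0.983, -0.0], [0.002, -0.0, -1.0]]
contact_force: [-5.7, -0.1, 6.6]
opening: 0.0557
finger_force: 30.0
```

Emit:
play_rows([
  [0,0,0.3,0],
  [0,0,0.6,0],
  [0,0,0.9,0],
  [0,0,0.9,0],
])

```text
t: 8.0
ee_pos: [0.4801, 0.017, 0.0558]
eef_rot: [[0.983, -0.185, -0.0], [-0.185, -0.983, 0.0], [-0.0, -0.0, -1.0]]
contact_force: [-6.6, 1.0, 7.1]
opening: 0.0559
finger_force: 30.0
```

Emit:
play_rows([
  [0,0,0.3,0],
  [0,0,0.6,0],
  [0,0,0.8,0],
  [0,0,0.8,0],
])

```text
t: 8.5
ee_pos: [0.4801, 0.017, 0.0477]
eef_rot: [[0.983, -0.185, -0.0], [-0.185, -0.983, 0.0], [-0.0, -0.0, -1.0]]
contact_force: [-7.2, -0.9, 7.9]
opening: 0.0556
finger_force: 30.0
```

```bash
cat > look.py <<'E'
from h import *
import sys
f=grab('scene');w=grab('wrist');pickle.dump((f,w),open('f_%s.pkl'%sys.argv[1],'wb'))
a=cv2.resize(f['pixels'][140:260,280:410],None,fx=3,fy=3,interpolation=cv2.INTER_CUBIC);b=w['pixels'][0:360,120:520]
cv2.imwrite('pics/l%s.png'%sys.argv[1],np.hstack([a,b])[...,::-1])
P=cloud(w);s=w['s'];print(s['ee_pos'],s['contact_force'],s['opening'])
X=np.array([.983,-.184]);o=np.array([.5555,.0023])
for v in range(120,316,12): 
    p=P[v,335];print(v,'h',round((p[:2]-o)@X,4),'z',p[2].round(4))
E
python3 look.py 3
```

```text
[0.4801 0.017  0.0477] [-8.0164  1.1579  7.5552] 0.05558655011057534
120 h nan z nan
132 h -0.0123 z 0.062
144 h -0.0186 z 0.0572
156 h -0.0251 z 0.0543
168 h -0.0322 z 0.05
180 h -0.0326 z 0.0751
192 h -0.0357 z 0.0844
204 h -0.039 z 0.0912
216 h -0.0426 z 0.096
228 h -0.0483 z 0.0947
240 h -0.0547 z 0.0925
252 h -0.0614 z 0.0902
264 h -0.068 z 0.0886
276 h -0.0759 z 0.0853
288 h -0.0835 z 0.0831
300 h -0.0919 z 0.0802
312 h -0.1012 z 0.0766
```

View pics/l3.png

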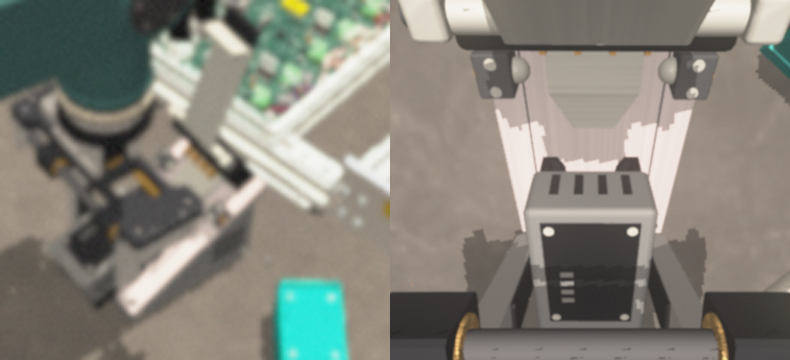

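Emit:
play_rows([
  [0,0,0.3,0],
  [0,0,0.5,0],
  [0,0,0.5,0],
])

```text
t: 8.98
ee_pos: [0.4803, 0.0169, 0.0427]
eef_rot: [[0.983, -0.185, 0.0], [-0.185, -0.983, -0.0], [0.0, 0.0, -1.0]]
contact_force: [-6.7, 0.7, 7.9]
opening: 0.056
finger_force: 30.0
```

```bash
cat > meas.py <<'E'
from h import *
# pack top plane + lateral centre vs deck & rail, in shoe yaw frame
w=grab('wrist');P=cloud(w);s=w['s'];print('t',s['t'],s['ee_pos'],s['contact_force'],s['opening'])
yaw=np.radians(-10.6);X=np.array([np.cos(yaw),np.sin(yaw)]);Y=np.array([-X[1],X[0]]);o=np.array([.5555,.0023])
h=(P[...,:2]-o)@X;l=(P[...,:2]-o)@Y;z=P[...,2]
m=np.zeros(z.shape,bool);m[200:312,255:390]=1;m&=z>.065
q=np.stack([h,l,z],-1)[m];q=q[np.isfinite(q[:,0])]
# top plane: RANSAC-lite on central area
c=np.zeros(z.shape,bool);c[230:310,290:350]=1
A=np.stack([h[c],l[c],np.ones(c.sum())],1);g=np.isfinite(A[:,0])
for _ in range(4):
    k=np.linalg.lstsq(A[g],z[c][g],rcond=None)[0];r=A@k-z[c];g=abs(r)<.0025
print('pitch',np.degrees(np.arctan(k[0])),'roll slope',k[1])
t=abs(q[:,0]*k[0]+q[:,1]*k[1]+k[2]-q[:,2])<.002
qq=q[t];p=np.arctan(k[0]);u=np.stack([qq[:,0]/np.cos(p),qq[:,1]],1)
for a in np.arange(u[:,0].min()+.004,u[:,0].max(),.01):
    e=u[abs(u[:,0]-a)<.004][:,1]
    if len(e)>10: print('top lat',a.round(3),(e.min()*1e3).round(1),(e.max()*1e3).round(1),'mid',((e.min()+e.max())*500).round(2))
# deck height model .0693+h*tan30.3
dk=.0693+h*np.tan(np.radians(30.3))
D=abs(z-dk)<.006
for v in range(100,190,8):
    e=l[v,240:420][D[v,240:420]]
    if len(e)>20: print('deck lat',v,(np.nanmin(e)*1e3).round(1),(np.nanmax(e)*1e3).round(1),'mid',((np.nanmin(e)+np.nanmax(e))*500).round(2))
# nose front: top edge h of pack; normal distance of top above deck
nt=q[t];i=nt[:,0].argmax();print('front top edge h,z',np.percentile(nt[:,0],99),'height over deck normal at front/back',[(k[2]+k[0]*a-.0693-a*np.tan(np.radians(30.3)))*np.cos(np.radians(30.3)) for a in(nt[:,0].max(),nt[:,0].min())])
E
python3 meas.py
```

```text
t 8.975 [0.4803 0.0169 0.0427] [-6.6572  0.7202  7.9388] 0.05604112886547061
pitch 23.706848157547224 roll slope 0.00038774420624827777
top lat -0.108 -25.6 28.5 mid 1.41
top lat -0.098 -25.5 28.5 mid 1.49
top lat -0.088 -26.7 29.6 mid 1.45
top lat -0.078 -29.1 30.8 mid 0.83
top lat -0.068 -25.7 28.5 mid 1.4
top lat -0.058 -25.6 28.5 mid 1.43
top lat -0.048 -25.7 27.7 mid 1.02
deck lat 100 -40.9 35.8 mid -2.55
deck lat 108 -41.6 36.8 mid -2.38
deck lat 116 -42.1 37.2 mid -2.46
deck lat 124 -43.0 37.8 mid -2.6
deck lat 132 -44.0 38.6 mid -2.69
deck lat 140 -44.1 39.4 mid -2.31
deck lat 148 -44.5 40.2 mid -2.13
deck lat 156 -44.1 41.1 mid -1.5
deck lat 164 -44.1 42.0 mid -1.03
deck lat 172 -44.0 42.8 mid -0.6
deck lat 180 -44.3 43.7 mid -0.25
deck lat 188 -44.4 44.6 mid 0.07
front top edge h,z -0.04419199861421144 height over deck normal at front/back [np.float64(0.04522698530462582), np.float64(0.052694258393401784)]
```

Emit:
play_rows([
  [0,0.1,0.2,0],
  [0,0.1,0.4,0],
  [0,0.1,0.5,0],
  [0,0.1,0.5,0],
])

```text
t: 9.52
ee_pos: [0.4807, 0.0168, 0.038]
eef_rot: [[0.983, -0.184, 0.001], [-0.184, -0.983, 0.002], [0.001, -0.002, -1.0]]
contact_force: [-6.5, 2.9, 7.8]
opening: 0.0557
finger_force: 30.0
```

```bash
sed -i 's/240:420/200:440/g' meas.py; python3 meas.py
```

```text
t 9.525 [0.4807 0.0168 0.038 ] [-6.452   2.8698  7.825 ] 0.055716713173281834
pitch 27.65693801758682 roll slope 0.0005516853575834868
top lat -0.11 -25.6 28.1 mid 1.3
top lat -0.1 -25.7 28.1 mid 1.19
top lat -0.09 -26.8 29.4 mid 1.31
top lat -0.08 -28.2 30.2 mid 0.97
top lat -0.07 -25.7 28.4 mid 1.36
top lat -0.06 -25.8 28.3 mid 1.25
deck lat 100 -35.2 45.1 mid 4.93
deck lat 108 -44.1 44.7 mid 0.29
deck lat 116 -44.1 44.7 mid 0.3
deck lat 124 -44.1 44.4 mid 0.18
deck lat 132 -44.1 44.9 mid 0.41
deck lat 140 -44.4 44.6 mid 0.13
deck lat 148 -44.1 44.3 mid 0.1
deck lat 156 -44.1 44.5 mid 0.22
deck lat 164 -44.5 44.5 mid 0.03
deck lat 172 -44.5 44.6 mid 0.07
deck lat 180 -43.9 44.7 mid 0.4
deck lat 188 -44.0 44.4 mid 0.24
front top edge h,z -0.04702971983118195 height over deck normal at front/back [np.float64(0.04532282176977629), np.float64(0.0482101287908591)]
```

Emit:
play_rows([
  [0,0.05,0.15,0],
  [0.3,0.1,0.1,0],
  [0.6,0.12,-0.1,0],
  [0.9,0.12,-0.27,0],
  [1.2,0.12,-0.45,0],
  [1.2,0.12,-0.45,0],
])

```text
t: 10.32
ee_pos: [0.4844, 0.015, 0.0393]
eef_rot: [[0.983, -0.184, -0.018], [-0.184, -0.983, 0.005], [-0.018, -0.001, -1.0]]
contact_force: [-20.0, 7.0, 9.0]
opening: 0.0561
finger_force: 30.0
```

```bash
python3 meas.py
```

```text
t 10.325 [0.4844 0.015  0.0393] [-20.0384   6.9633   9.0102] 0.05611072533863057
pitch 28.194022324842713 roll slope -1.7338915034220692e-05
top lat -0.107 -26.7 27.2 mid 0.25
top lat -0.097 -26.8 27.2 mid 0.24
top lat -0.087 -27.9 28.4 mid 0.24
top lat -0.077 -27.9 28.3 mid 0.2
top lat -0.067 -29.5 27.4 mid -1.03
top lat -0.057 -27.0 27.3 mid 0.17
deck lat 100 -32.0 33.1 mid 0.55
deck lat 108 -33.8 34.0 mid 0.13
deck lat 116 -44.5 45.0 mid 0.26
deck lat 124 -43.9 44.9 mid 0.53
deck lat 132 -44.4 45.0 mid 0.29
deck lat 140 -43.9 45.0 mid 0.56
deck lat 148 -43.8 44.0 mid 0.11
deck lat 156 -44.1 44.6 mid 0.27
deck lat 164 -44.2 44.2 mid 0.01
deck lat 172 -44.0 44.5 mid 0.24
deck lat 180 -43.7 44.5 mid 0.41
deck lat 188 -44.2 44.4 mid 0.14
front top edge h,z -0.04360635584792789 height over deck normal at front/back [np.float64(0.04530679828636341), np.float64(0.04762575893768333)]
```

Emit:
play_rows([
  [0,0,-0.15,0],
  [0,0,-0.3,0],
  [0,0,-0.45,0],
  [0,0,-0.45,0],
])

```text
t: 10.88
ee_pos: [0.4926, 0.0122, 0.0449]
eef_rot: [[0.983, -0.185, 0.001], [-0.185, -0.983, -0.0], [0.001, -0.0, -1.0]]
contact_force: [-0.2, -0.3, -3.5]
opening: 0.0558
finger_force: 30.0
```

```bash
python3 meas.py
```

```text
t 10.875 [0.4926 0.0122 0.0449] [-0.1667 -0.3145 -3.4502] 0.05580326753322766
pitch 29.189413395386087 roll slope -0.0007818957003780241
top lat -0.099 -27.7 26.0 mid -0.86
top lat -0.089 -27.9 26.1 mid -0.9
top lat -0.079 -29.0 27.2 mid -0.93
top lat -0.069 -29.0 27.2 mid -0.89
top lat -0.059 -30.7 26.1 mid -2.31
top lat -0.049 -28.2 25.9 mid -1.13
deck lat 116 -28.7 29.4 mid 0.34
deck lat 124 -32.6 32.9 mid 0.16
deck lat 132 -34.2 34.9 mid 0.36
deck lat 140 -43.8 45.1 mid 0.65
deck lat 148 -43.9 44.4 mid 0.26
deck lat 156 -44.2 44.6 mid 0.19
deck lat 164 -43.9 44.3 mid 0.2
deck lat 172 -43.9 44.7 mid 0.36
deck lat 180 -43.9 44.9 mid 0.54
deck lat 188 -44.0 44.5 mid 0.23
front top edge h,z -0.036024787230159304 height over deck normal at front/back [np.float64(0.046718855087828436), np.float64(0.04793614095705122)]
```

Emit:
play_rows([
  [0,-0.12,0.05,0],
  [0.2,-0.12,-0.06,0],
  [0.4,-0.12,-0.18,0],
  [0.6,-0.12,-0.3,0],
  [0.8,-0.12,-0.42,0],
  [1.0,-0.12,-0.54,0],
  [1.2,-0.12,-0.65,0],
  [1.2,-0.12,-0.65,0],
])

```text
t: 11.92
ee_pos: [0.5043, 0.0113, 0.0511]
eef_rot: [[0.983, -0.185, 0.0], [-0.185, -0.983, 0.0], [0.0, -0.0, -1.0]]
contact_force: [0.7, -0.1, -2.9]
opening: 0.0559
finger_force: 30.0
```

```bash
python3 meas.py
```

```text
t 11.925 [0.5043 0.0113 0.0511] [ 0.6783 -0.0878 -2.9484] 0.0559335833830532
pitch 29.18223624417653 roll slope -0.0009422765367110286
top lat -0.086 -26.6 27.0 mid 0.18
top lat -0.076 -26.7 27.0 mid 0.13
top lat -0.066 -27.8 28.3 mid 0.22
top lat -0.056 -28.9 28.4 mid -0.29
top lat -0.046 -29.5 27.2 mid -1.15
top lat -0.036 -26.9 27.3 mid 0.16
deck lat 164 -44.1 44.5 mid 0.16
deck lat 172 -44.2 44.1 mid -0.05
deck lat 180 -44.3 44.4 mid 0.06
deck lat 188 -44.4 44.1 mid -0.17
front top edge h,z -0.02441317429231165 height over deck normal at front/back [np.float64(0.04621288679835674), np.float64(0.04744284516881478)]
```

Emit:
play_rows([
  [0.3,0,-0.16,0],
  [0.6,0,-0.33,0],
  [0.9,0,-0.5,0],
  [1.2,0,-0.68,0],
  [1.5,0,-0.85,0],
  [1.8,0,-1.03,0],
  [1.8,0,-1.03,0],
])

```text
t: 12.85
ee_pos: [0.522, 0.0079, 0.0615]
eef_rot: [[0.983, -0.185, 0.0], [-0.185, -0.983, 0.0], [0.0, -0.0, -1.0]]
contact_force: [0.3, 0.1, -3.2]
opening: 0.0556
finger_force: 30.0
```

```bash
python3 meas.py | grep -v deck
```

```text
t 12.85 [0.522  0.0079 0.0615] [ 0.3325  0.1288 -3.2358] 0.05560182270559698
pitch 29.152292761175556 roll slope -0.0011945514453040318
top lat -0.065 -26.4 27.1 mid 0.36
top lat -0.055 -26.5 27.2 mid 0.37
top lat -0.045 -27.8 28.3 mid 0.23
top lat -0.035 -27.8 28.5 mid 0.34
top lat -0.025 -29.5 27.3 mid -1.1
top lat -0.015 -26.7 27.2 mid 0.22
```

Emit:
play_rows([
  [0.2,0,-0.11,0],
  [0.4,0,-0.23,0],
  [0.6,0,-0.35,0],
  [0.8,0,-0.46,0],
  [1.0,0,-0.58,0],
  [1.2,0,-0.7,0],
  [1.2,0,-0.7,0],
])

```text
t: 13.78
ee_pos: [0.5337, 0.0057, 0.0682]
eef_rot: [[0.983, -0.185, 0.0], [-0.185, -0.983, 0.0], [0.0, -0.0, -1.0]]
contact_force: [-1.5, 0.6, -6.1]
opening: 0.0556
finger_force: 30.0
```

Emit:
play_rows([
  [0.15,0,-0.05,0],
  [0.3,0,-0.14,0],
  [0.45,0,-0.23,0],
  [0.6,0,-0.32,0],
  [0.6,0,-0.32,0],
])

```text
t: 14.4
ee_pos: [0.5421, 0.0041, 0.0733]
eef_rot: [[0.983, -0.185, 0.007], [-0.185, -0.983, -0.001], [0.007, -0.0, -1.0]]
contact_force: [5.3, -1.9, -2.0]
opening: 0.0562
finger_force: 30.0
```

```bash
python3 meas.py | grep -v deck
```

```text
t 14.4 [0.5421 0.0041 0.0733] [ 5.2786 -1.8863 -1.9887] 0.05618876783128029
pitch 71.77851990365924 roll slope -0.014682977969260907
top lat 0.067 -22.0 21.4 mid -0.3
top lat 0.077 -16.9 16.8 mid -0.01
top lat 0.087 -16.2 15.0 mid -0.6
top lat 0.097 -15.0 15.1 mid 0.09
top lat 0.107 -14.0 13.9 mid -0.05
top lat 0.117 -12.2 12.2 mid -0.03
top lat 0.127 -10.3 10.5 mid 0.08
```

The wrist force flipped forward (+5 N) and the TCP moved past the commanded point, which fits the plungers snapping in. I'll release, back out and look.

Emit:
play_rows([
  [0,0,0,0],
  [0,0,0,0],
  [0,0,0,0],
  [0,0,0,0],
], hand=1)

```text
t: 14.95
ee_pos: [0.5391, 0.0048, 0.0714]
eef_rot: [[0.983, -0.185, -0.0], [-0.185, -0.983, 0.0], [-0.0, -0.0, -1.0]]
contact_force: [0.5, -0.7, 0.6]
opening: 0.092
finger_force: 0.0
```

Emit:
play_rows([
  [-1,0,-2,0],
  [-4,0,-5,0],
  [-7,0,-9,0],
  [-10,0,-12,0],
  [-10,0,-12,0],
  [-10,0,-12,0],
])

```text
t: 15.7
ee_pos: [0.4412, 0.0231, 0.1905]
eef_rot: [[0.983, -0.185, -0.001], [-0.185, -0.983, 0.0], [-0.001, 0.0, -1.0]]
contact_force: [-0.6, -0.3, -0.7]
opening: 0.0941
finger_force: 0.0
```

Run:
```python
from h import *
w=grab('wrist');t=grab('top');P=cloud(w);pickle.dump((w,t),open('f5.pkl','wb'))
a=w['pixels'][0:260,140:500];b=cv2.resize(t['pixels'][130:235,275:375],None,fx=3.5,fy=3.5,interpolation=cv2.INTER_CUBIC)
c=np.zeros((max(a.shape[0],b.shape[0]),a.shape[1]+b.shape[1],3),np.uint8);c[:a.shape[0],:a.shape[1]]=a;c[:b.shape[0],a.shape[1]:]=b
cv2.imwrite('pics/l5.png',c[...,::-1]);print(w['s']['ee_pos'],w['s']['contact_force'],w['s']['joint_positions'])
X=np.array([.983,-.184]);o=np.array([.5555,.0023]);th=np.radians(30.3)
for Q,u,vs in((P,320,range(60,230,6)),(cloud(t),322,range(150,215,3))):
  for v in vs:
    p=Q[v,u];h=(p[:2]-o)@X;z=p[2]-.0693;print(v,'sx %.1f sz %.1f'%((h*np.cos(th)+z*np.sin(th))*1e3,(-h*np.sin(th)+z*np.cos(th))*1e3),end=' | ')
  print()
```

```text
[0.4412 0.0231 0.1905] [-0.5941 -0.2848 -0.6699] [-0.0762 -0.1531  1.6336  0.      1.6618  1.6808]
60 sx 13.5 sz 45.5 | 66 sx 9.1 sz 45.5 | 72 sx 5.1 sz 46.2 | 78 sx 0.4 sz 45.9 | 84 sx -4.5 sz 45.5 | 90 sx -9.3 sz 45.5 | 96 sx -14.3 sz 45.3 | 102 sx -18.8 sz 46.4 | 108 sx -23.4 sz 47.4 | 114 sx -29.4 sz 46.5 | 120 sx -35.4 sz 45.7 | 126 sx -39.0 sz 48.8 | 132 sx -80.8 sz -0.7 | 138 sx -88.1 sz -0.6 | 144 sx -108.8 sz -17.5 | 150 sx -114.1 sz -13.8 | 156 sx -120.4 sz -11.3 | 162 sx -127.3 sz -9.3 | 168 sx -131.4 sz -3.9 | 174 sx -136.9 sz -0.1 | 180 sx -143.2 sz 2.9 | 186 sx -148.2 sz 7.4 | 192 sx -154.4 sz 10.7 | 198 sx -161.0 sz 13.8 | 204 sx -166.9 sz 17.6 | 210 sx -173.4 sz 21.0 | 216 sx -179.7 sz 24.6 | 222 sx -186.6 sz 27.9 | 228 sx -192.4 sz 32.1 | 
150 sx 122.3 sz 139.4 | 153 sx 116.2 sz 142.2 | 156 sx 101.3 sz 103.5 | 159 sx 175.0 sz 473.2 | 162 sx 172.8 sz 482.5 | 165 sx 169.4 sz 486.5 | 168 sx 165.7 sz 488.7 | 171 sx 163.2 sz 495.7 | 174 sx 159.6 sz 498.2 | 177 sx 155.4 sz 498.3 | 180 sx 152.1 sz 501.7 | 183 sx 147.6 sz 500.7 | 186 sx 144.1 sz 503.4 | 189 sx 139.7 sz 502.9 | 192 sx 135.0 sz 501.5 | 195 sx 131.1 sz 502.6 | 198 sx 126.3 sz 501.2 | 201 sx 121.1 sz 498.5 | 204 sx 115.5 sz 495.0 | 207 sx 109.1 sz 489.1 | 210 sx 68.2 sz 384.9 | 213 sx 58.9 sz 373.9 |
```

View pics/l5.png

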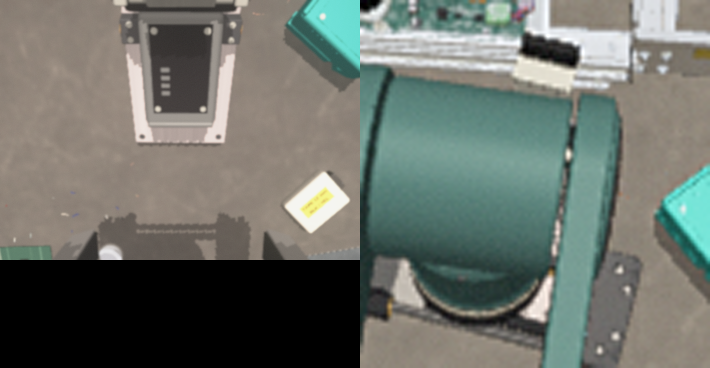

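The pack top lies parallel to the deck at 45.5 mm and the rim is at sx ≈ -39, so the pack is home. Next is closing the flap: the black lip is at about (548,50) in the right-hand panel. I'll take the closed fingers over it and behind.

Emit:
play_rows([
  [0,0,-5,0],
  [1,0,-10,0],
  [3,0,-14,0],
  [8,0,-15,0],
  [13,0,-15,0],
  [18,0,-15,0],
  [22,0,-15,0],
  [23.5,0,-15,0],
  [23.5,0,-15,0],
  [23.5,0,-11,0],
  [23.5,0,-7,0],
  [23.5,0,-4,0],
  [23.5,0,-4,0],
], hand=-1)

```text
t: 17.42
ee_pos: [0.6698, -0.02, 0.2274]
eef_rot: [[0.983, -0.185, -0.008], [-0.185, -0.983, 0.001], [-0.008, 0.0, -1.0]]
contact_force: [0.8, -0.3, -0.2]
opening: 0.0004
finger_force: 0.0
```

Run:
```python
from h import *
w=grab('wrist');t=grab('scene');save(w,'w6.png')
a=w['pixels'][100:400,120:520];b=cv2.resize(t['pixels'][110:230,280:400],None,fx=2.5,fy=2.5,interpolation=cv2.INTER_CUBIC)
cv2.imwrite('pics/l6.png',np.hstack([a,b])[...,::-1]);print(w['s']['ee_pos'],w['s']['contact_force'],w['s']['opening'])
```

```text
[ 0.6698 -0.02    0.2274] [ 0.8419 -0.3223 -0.2408] 0.00042313099011135014
```

View pics/l6.png

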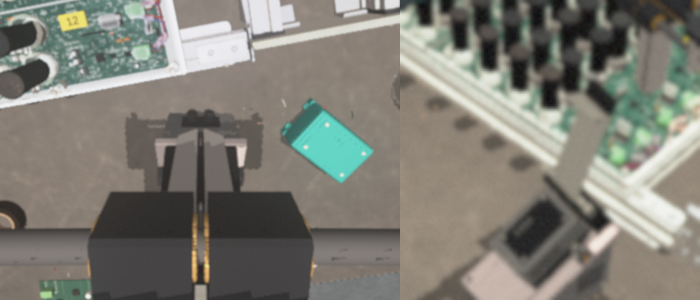

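Emit:
play_rows([
  [-1,0,0,0],
  [-2,0,0,0],
  [-3,0,0,0],
  [-4,0,0,0],
  [-5,0,0,0],
  [-6,0,0,0],
  [-7,0,0,0],
  [-8,0,0,0],
  [-9,0,0,0],
  [-10,0,0,0],
])

```text
t: 18.77
ee_pos: [0.5731, -0.0017, 0.2314]
eef_rot: [[0.983, -0.185, -0.0], [-0.185, -0.983, 0.0], [-0.0, -0.0, -1.0]]
contact_force: [-0.6, -0.3, -0.3]
opening: 0.0002
finger_force: 0.1
```

Emit:
play_rows([
  [-1,0,0,0],
  [-2,0,0,0],
  [-3,0,0,0],
  [-4,0,0,0],
  [-5,0,0,0],
  [-6,0,0,0],
  [-7,0,0,0],
  [-7,0,0,0],
  [-7,0,0,0],
  [-7,0,0,0],
])

```text
t: 20.02
ee_pos: [0.5052, 0.011, 0.2314]
eef_rot: [[0.983, -0.185, -0.0], [-0.185, -0.983, 0.0], [-0.0, -0.0, -1.0]]
contact_force: [0.6, -0.0, -0.7]
opening: 0.0006
finger_force: 0.0
```

```bash
cat > fl.py <<'E'
from h import *
w=grab('wrist');P=cloud(w);t=grab('scene')
a=w['pixels'][0:300,120:520];b=cv2.resize(t['pixels'][110:230,280:400],None,fx=2.5,fy=2.5,interpolation=cv2.INTER_CUBIC)
cv2.imwrite('pics/l7.png',np.hstack([a,b])[...,::-1]);print(w['s']['t'],w['s']['ee_pos'],w['s']['contact_force'])
yaw=np.radians(-10.6);X=np.array([np.cos(yaw),np.sin(yaw)]);Y=np.array([-X[1],X[0]]);o=np.array([.5555,.0023]);th=np.radians(30.3)
Q=cloud(t);h=(Q[...,:2]-o)@X;l=(Q[...,:2]-o)@Y;z=Q[...,2]-.0693
sx=h*np.cos(th)+z*np.sin(th);sz=-h*np.sin(th)+z*np.cos(th)
for nm,(sx,sz,l) in dict(scene=(sx,sz,l)).items():
  for a in range(-80,70,8):
    m=(abs(sx*1e3-a)<4)&(abs(l)<.015)&(sz<.13)&(sz>-.01)
    if m.sum():print(a,m.sum(),np.percentile(sz[m]*1e3,[10,50,90]).round(1))
E
python3 fl.py
```

```text
20.025 [0.5052 0.011  0.2314] [ 0.5678 -0.0378 -0.6624]
-80 26 [-3.6 -1.   1.2]
-72 30 [-3.9 -1.9  0.4]
-64 37 [-2.7  0.2 58.2]
-56 52 [-3.6 55.  58.3]
-48 47 [-3.  55.5 59.4]
-40 33 [52.7 53.9 56.3]
-32 34 [51.5 54.6 57.8]
-24 32 [51.4 54.2 56.9]
-16 30 [51.4 54.3 57.6]
-8 36 [51.5 54.  56.3]
0 30 [52.6 54.4 56.9]
8 36 [52.7 54.  57.3]
16 27 [52.  53.4 56.9]
24 37 [52.2 54.5 57.1]
32 30 [50.9 53.6 57.4]
40 36 [51.4 54.3 56.6]
48 31 [50.9 54.3 57.3]
56 37 [53.5 58.5 60.7]
64 30 [45.4 47.5 50.5]
```

View pics/l7.png

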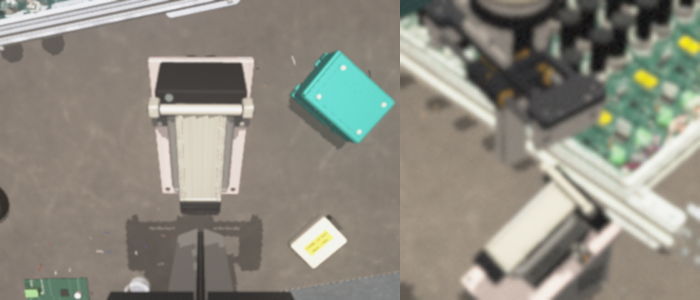

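The flap lies shut: its top is at a constant 54 mm over the deck from sx -40 to +48, with the lip at (200,207) beyond the pack's rear. Handing in.

```bash
python3 -c "
from rig import workorder;print(workorder.hand_in())"
```

```text
the job is handed in; nothing more can be done
None
```

The pack is home on the shoe and the flap is shut over it. The job is handed in, but no verdict came back. The plunger and flap joints were not readable, so "home" rests on the force change at the snap, the camera fit and the flap lying parallel to the deck.

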